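Prop up the outfeed rail of the mitre box

TASK

The mitre box's outfeed rail hangs free and would spring under the saw. Push its folded prop leg down until it stands upright against its stop, then turn the knob on the leg's upper end clockwise until the rubber pad below just rests on the table, without jacking the mitre box up. Leave the mitre box and the things lying around it where they are, and let go of everything at the end.

Things in the scene. Friction and masses are not known exactly. Their poses are not given: they have to be found in the camera images.
- mitre_box: Heavy (4 to 5.5 kg) saw guide standing loose on the table: grey cast foot 130 x 150 mm (x, y), on it a pale wooden U-shaped mitre box, 173 mm high in all, and an aluminium outfeed rail running from it along its own -y. Origin: centre of the cast foot's underside; z up. The prop leg swings in its plane x = -87 mm, 67 mm in front (-x) of the rail's face.
- rail_end (a point): Middle of the top of the rail's free end, at x = 0, y = -292, z = 125 mm in the mitre box's frame. The rail is 40 mm wide, 30 mm tall. On it, at y = -137 to -162 mm, sits a length stop whose top is 159 mm over the table.
- leg_pivot (a point): Centre of the leg's pivot, on the leg's centre line, fixed at x = -87, y = -255, z = 105 mm in the mitre box's frame; the leg turns about the mitre box's x axis. The hub is 28 mm across and ends 19 mm in front (-x) of this point. A fixed stop lug, 7 mm thick, stands at the -y side of the upright leg, 33 mm below the pivot.
- leg (a joint): Swing of the prop leg, rad: 0 = stowed level, foot end along the mitre box's +y, knob end along -y; grows as the foot end goes down; 1.571 = upright, knob up, at its stop. Friction holds it anywhere (2 to 3 N to push, 50 mm from the pivot). A steel tube, 22 mm across, from 20 mm on the knob side of the pivot to 58 mm on the foot side; 10 mm screw rod and pad beyond.
- leg_push (a point): Point on the tube's surface 50 mm from the pivot towards the foot, on the side that is the upper one when the leg is stowed (and the +y one when it is upright): push here, square to the leg. The knob comes to stand straight above it, so near the end lean the gripper back to +y by some 35 degrees, or finish by pushing the knob end towards +y.
- screw (a joint): Turn of the levelling screw in the leg, rad: grows as the knob turns clockwise seen from the knob end, and feeds knob and pad together towards the foot, 10 mm a turn (1.59 mm a rad); range 0 to 7, at the start 0 to 1.4. It stays where it is left (friction 0.03 N m; stiffer once the pad bears on the table).
- knob_mid (a point): Middle of the black round knob, 34 mm across, 20 mm tall along the screw, at the end of the leg away from the foot. At screw = 0 it is 58 mm from the pivot. With the leg upright the tube's end is 38 mm below it, less what the screw has been fed down.
- pad_face (a point): Centre of the underside (the face away from the pivot) of the round rubber pad, 30 mm across, 7.5 mm thick. At screw = 0 it is 99.5 mm from the pivot: with the leg upright it hangs 5.5 mm over the table.
- tape: Bystander: black pocket tape measure, 61 x 73 x 28 mm, on the table in front of the mitre box; origin at its underside.
- sticks: Bystander: bundle of thin black sticks, 36 x 218 x 32 mm, on the table behind the rail; origin at its underside, long axis y.
- strip: Bystander: flat bamboo strip, 16 x 130 x 6 mm, on the table in front of the rail; origin at its underside, long axis y.
- work_table: The brown wooden work table on which everything stands; its top is level at z = 0.

How it is judged:
On the way, in this order (a step that is already met when the one before it is completed fails the run):
1. the leg stands upright against its stop (value of joint leg above 1.52 rad), for 0.2 s.
2. the knob is turned until the pad rests on the table (value of joint leg above 1.5 rad and contact force between screw and work_table above 0.3 N and height (world z) of pad_face below 0.0015 m), for 0.2 s.
At the end, for the whole second after the job is handed in: The leg is upright (within 0.07 rad of its stop), the pad bears on the table (more than 0.3 N), the mitre box still sits level (tilted less than 0.008 rad, that is jacked up less than about 3 mm at the leg), within 30 mm of where it stood (its rail's end within 40 mm), and at rest (all of step 2 and angle between mitre_box's own z axis and vertical below 0.008 rad and distance of mitre_box from where it was at the start of the episode below 0.03 m and distance of rail_end from where it was at the start of the episode below 0.04 m and linear speed of mitre_box below 0.01 m/s); the robot touches nothing.
It fails at once if the mitre box is tipped (angle between mitre_box's own z axis and vertical above 0.1 rad).
It fails at once if the tape measure is disturbed (distance of tape from where it was at the start of the episode above 0.03 m).
It fails at once if the bundle of sticks is disturbed (distance of sticks from where it was at the start of the episode above 0.03 m).
It fails at once if the bamboo strip is disturbed (distance of strip from where it was at the start of the episode above 0.03 m).
It also fails if it takes over 64 s, if anything falls off the work surface, if the arm or the gripper's body presses on something with over 40 N, if the wrist force passes 120 N, or if a joint passes its speed limit or range.

ROBOT

A 6-joint arm with a two-finger parallel gripper is mounted at the origin on a cart in front of the work surface, level with it; the furniture and walls round the work are solid. World frame = base frame: x ahead of the robot, y to its left, z up, the work surface at z = 0. Lengths are in m, angles in rad, forces in N, time in s.
With the tool pointing down it reaches from about 0.25 to 0.775 m from the base axis. Payload 4 kg.
Tool frame: the origin (TCP) lies midway between the tips of the shut fingers; the grasp point (between the pads) lies 19 mm behind it (robot.tcp_to_grasp is the distance from the TCP to the grasp point, in m); x points along the fingers, y is the direction in which the jaws open and shut, and the axes are right-handed (so a half turn about x gives the same grasp; the last joint's range is limited). The gripper opens to 94 mm and grips with 3 to 60 N. Pads are 16 mm wide; open, the fingers measure 119 mm over their backs; the gripper's body (75 mm by 177 mm) begins 78 mm behind the grasp point.
Start: joints at [1.017, 0.087, 1.371, -0, 1.684, -0.103], TCP at [0.24, 0.495, 0.206] pointing down, gripper open.
Joint ranges: [-3.1, 3.1], [-0.76, 2.03], [0.27, 2.55], [-1.08, 4.22], [0.17, 2.65], [-2.57, 2.57]. Speed limits (rad/s): [2.79, 2.79, 3.14, 3.14, 3.14, 3.14].

INTERFACE

Orientations are given as [roll, pitch, yaw] about the fixed x, y, z axes, in that order (R = Rz(yaw) Ry(pitch) Rx(roll)).
In Python, from bench import robot gives the robot as it stands.
- The arm moves only by the tool send_rows, never from a script. Its argument "increments" is a list of rows, each a list of 5 numbers: the opening, from -1 (shut) to 1 (fully open), so that 0 is half open, then the shift along the tool's x, y, z in m, then the turn about the tool's x in rad. In form: [[hand, tx, ty, tz, roll], ...]. A call has 1 to 5 rows; each row is the pose to reach, as a shift and turn from the pose commanded when the call began, along the tool's axes at that moment; what a row does not reach only later rows make up. A row lasts 1/12 s, in which the tool goes at most 41.7 mm and 7.16 degrees, less where a joint would pass 70% of its speed; a pose out of reach is approached as far as the arm can. A call with a gripper value outside its range is refused whole. The fingers move at their own pace and stop on an object; the grip force is fixed at half the most. Time passes only in rows, so rows that repeat a pose let the fingers close. It gives the time, the measured TCP pose, the force and the opening at its end, in the units of the state.
- robot.get_obs(): the state, without advancing time (a new reading comes with each control period).
- robot.snapshot(name): name is "scene" or "top"; returns a dict with "image" (400x640x3 uint8, red, green, blue), "intrinsics" (3x3 intrinsics, pixels), "world_from_camera" (4x4, takes a point from camera to world coordinates). Camera axes: x right, y down, z forward; pixel columns grow to the right and rows downward; lengths in m; the calibration is good to about 2 mm. A picture is of the moment at which its call begins. There is no depth.
- robot.close_job(): hands the job in, once; it reports no verdict.
The state is a dict: "time": time; "joint_positions": joint angles; "qvel": joint speeds; "joint_torque": joint torques, N m; "tool_pos": TCP position; "ee_rot": TCP orientation; "wrist_force": force on the tool from outside, world axes, zero at the start; "wrist_torque": the same for the moment, N m; "width": finger opening in m.
Only numpy, scipy, OpenCV 4.12 (cv2) and the standard library are available. Lean on these libraries where they do the work, as an engineer would, in place of code of your own. Each camera call takes 0.05 s, during which the arm holds its last target.

## Working session

There is one attempt and no reset: what is moved stays moved. The work goes in short steps, Python scripts to look and compute and a tool call to move; the robot and the scene stay as the last step left them, time stands still between calls to the robot, and variables do not carry over. Pictures are saved under pics/ and viewed, and the job is handed in when it is done.

Besides the shell and the picture viewer there is one more tool, called after "Call:" by a JSON object that holds its "op" and its "data", one argument or row to a line. send_rows: Moves the arm, as the interface text tells. Its arguments: {"type":"object","properties":{"increments":{"type":"array"}},"required":["increments"]}

```bash
mkdir -p pics; ls; python3 - <<'E'
from bench import robot
import cv2, numpy as np
np.set_printoptions(precision=4,suppress=True)
for n in ("scene","top"):
    s=robot.snapshot(n); cv2.imwrite(f"pics/{n}0.png",s["image"][:,:,::-1])
    print(n,s["intrinsics"],s["world_from_camera"])
print(robot.get_obs())
E
```

```text
pics
scene [[373.5317   0.     325.957 ]
 [  0.     373.5317 195.3321]
 [  0.       0.       1.    ]] [[ 1.     -0.0012 -0.0013  0.6003]
 [-0.0005 -0.8923  0.4514 -0.6213]
 [-0.0017 -0.4514 -0.8923  0.9083]
 [ 0.      0.      0.      1.    ]]
top [[388.4805   0.     317.6918]
 [  0.     388.4805 200.0036]
 [  0.       0.       1.    ]] [[ 0.0023 -0.9854  0.17    0.3894]
 [-0.9996 -0.0068 -0.026  -0.0072]
 [ 0.0268 -0.1698 -0.9851  1.0631]
 [ 0.      0.      0.      1.    ]]
{'time': 0.1, 'joint_positions': array([ 1.0169,  0.0879,  1.3721, -0.    ,  1.6836, -0.1031]), 'qvel': array([-0.0008, -0.0019, -0.0021, -0.0002,  0.0023,  0.0005]), 'joint_torque': array([  0.0024, -34.1253, -30.3301,   0.072 ,   0.0304,  -0.0001]), 'tool_pos': array([0.2394, 0.4946, 0.2044]), 'ee_rot': array([-1.6607,  1.5689, -2.1115]), 'wrist_force': array([0.0999, 0.1887, 0.4685]), 'wrist_torque': array([-0.0188, -0.0188,  0.004 ]), 'width': 0.09397120095521568}
```

View pics/scene0.png

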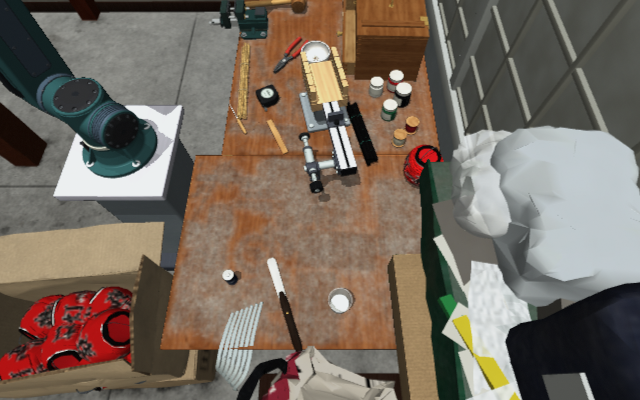

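View pics/top0.png

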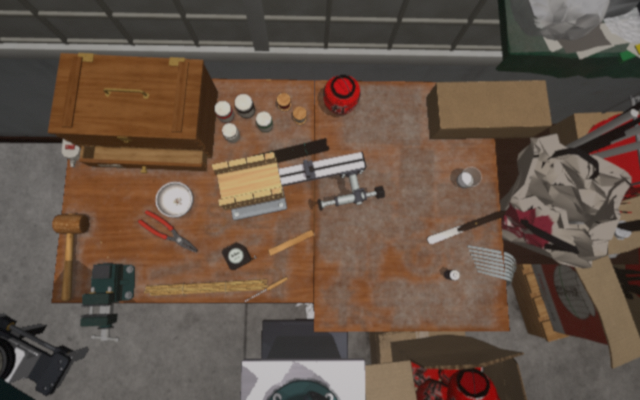

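```bash
python3 - <<'E'
import cv2
a=cv2.imread("pics/scene0.png")[20:200,230:400]
b=cv2.imread("pics/top0.png")[130:280,200:400]
cv2.imwrite("pics/sc0z.png",cv2.resize(a,None,fx=3.3,fy=3.3,interpolation=cv2.INTER_CUBIC))
cv2.imwrite("pics/tp0z.png",cv2.resize(b,None,fx=4,fy=4,interpolation=cv2.INTER_CUBIC))
E
```

```text
(no output)
```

View pics/sc0z.png

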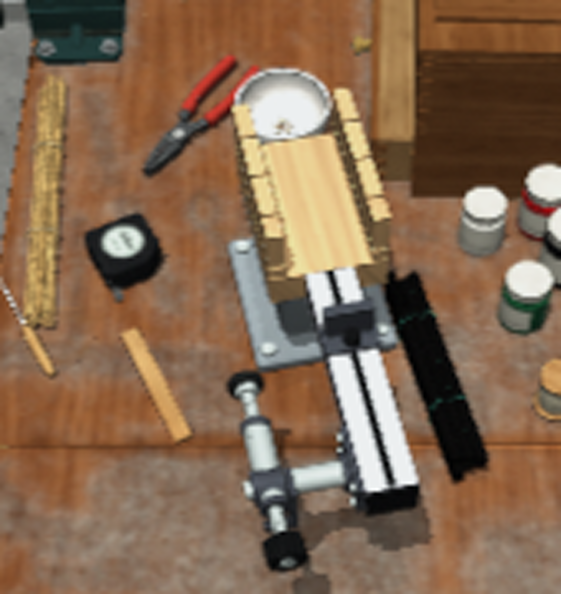

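View pics/tp0z.png

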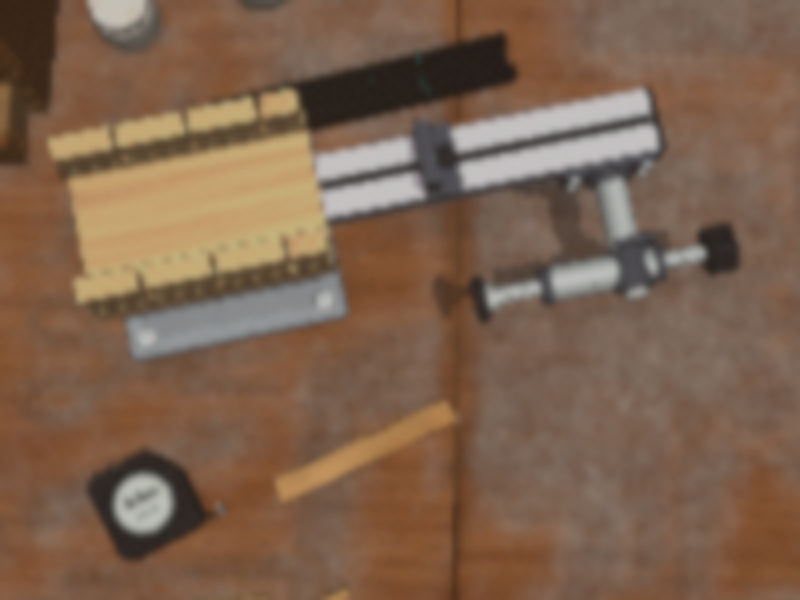

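```bash
cat > h.py <<'E'
import numpy as np, cv2
from scipy.optimize import least_squares
from scipy.spatial.transform import Rotation as Rot
np.set_printoptions(precision=4,suppress=True)
CAM={"scene":(np.array([[373.5317,0,325.957],[0,373.5317,195.3321],[0,0,1]]),np.array([[1,-0.0012,-0.0013,0.6003],[-0.0005,-0.8923,0.4514,-0.6213],[-0.0017,-0.4514,-0.8923,0.9083],[0,0,0,1]])),
"top":(np.array([[388.4805,0,317.6918],[0,388.4805,200.0036],[0,0,1]]),np.array([[0.0023,-0.9854,0.17,0.3894],[-0.9996,-0.0068,-0.026,-0.0072],[0.0268,-0.1698,-0.9851,1.0631],[0,0,0,1]]))}
def proj(n,P):
    K,T=CAM[n]; p=(np.asarray(P)-T[:3,3])@T[:3,:3]; q=p@K.T
    return q[...,:2]/q[...,2:]
def box(p,P):
    c,s=np.cos(p[2]),np.sin(p[2]); P=np.asarray(P)
    return np.stack([p[0]+c*P[...,0]-s*P[...,1],p[1]+s*P[...,0]+c*P[...,1],P[...,2]],-1)
E
cat > fit.py <<'E'
from h import *
Z={"scene":(3.3,230,20),"top":(4,200,130)}
obs=[("scene",(390,488),(0,-.292,.125)),("scene",(284,550),(-.087,-.313,.105)),("scene",(245,384),(-.087,-.1593,.105)),
("top",(654,119),(0,-.292,.125)),("top",(718,249),(-.087,-.313,.105)),("top",(485,299),(-.087,-.1593,.105)),
("top",(347,315),(-.065,-.075,.012)),("top",(135,360),(-.065,.075,.012)),("scene",(262,368),(-.065,-.075,.006)),("scene",(230,241),(-.065,.075,.012))]
def res(p,full=False):
    r=[]
    for n,z,P in obs:
        P=np.array(P)
        if P[0]==-.087: P[1]+=p[3]
        f,u0,v0=Z[n]; uv=np.array([z[0]/f+u0,z[1]/f+v0])
        r.append(proj(n,box(p,P))-uv)
    return np.array(r) if full else np.ravel(r)
s=least_squares(res,[.6,.2,.2,0],loss='soft_l1')
print(s.x,np.degrees(s.x[2])); print(res(s.x,True))
for k,P in dict(pivot=(-.087,-.255,.105),knob=(-.087,-.313,.105),pad=(-.087,-.1555,.105),rail=(0,-.292,.125)).items(): print(k,box(s.x,P),)
E
python3 fit.py
```

```text
[ 0.5942  0.1352  0.2106 -0.0019] 12.066548201622462
[[ 0.722   0.0963]
 [-0.0395 -0.1038]
 [ 0.1795 -0.3502]
 [ 1.5089 -0.3319]
 [ 0.972   0.2738]
 [-0.326  -0.0371]
 [ 0.4317 -0.1323]
 [-1.0313 -0.2602]
 [-1.256  -0.3131]
 [-0.682  -1.185 ]]
pivot [ 0.5624 -0.1323  0.105 ]
knob [ 0.5745 -0.189   0.105 ]
pad [ 0.5416 -0.035   0.105 ]
rail [ 0.6552 -0.1503  0.125 ]
```

```bash
cat >> h.py <<'E'
BOX=np.array([0.5942,0.1352,0.2106])
def sz(s,z,x=-.087): return box(BOX,np.array([x,-.255+s,z]))   # s,z: leg plane, m (z world)
def state():
    from bench import robot
    o=robot.get_obs(); R=Rot.from_euler('xyz',o['ee_rot']).as_matrix()
    return o,R
def togo(P,yawbox=None):
    """tool-frame shift to world P; roll to make tool y along box x rotated by given angle"""
    o,R=state()
    print('t',round(o['time'],2),'tcp',o['tool_pos'],'q',o['joint_positions'],'F',o['wrist_force'],'T',o['wrist_torque'],'w',round(o['width'],4))
    print('toolx',R[:,0],'tooly',R[:,1],'yaw of tooly deg',np.degrees(np.arctan2(R[1,1],R[0,1])))
    if P is not None: print('shift tool',R.T@(np.asarray(P)-o['tool_pos']),'target',np.asarray(P))
E
python3 - <<'E'
from h import *
togo(sz(.045,.15))
E
```

```text
t 0.1 tcp [0.2394 0.4946 0.2044] q [ 1.0169  0.0879  1.3721 -0.      1.6836 -0.1031] F [0.0999 0.1887 0.4685] T [-0.0188 -0.0188  0.004 ] w 0.094
toolx [-0.001  -0.0017 -1.    ] tooly [ 0.4357  0.9001 -0.0019] yaw of tooly deg 64.17112347233392
shift tool [ 0.0551 -0.388   0.5363] target [ 0.553  -0.0883  0.15  ]
```

Call:
{"op": "send_rows", "data": {
  "increments": [
    [-1,0,-0.0234,0.0324,0.06],
    [-1,0,-0.0468,0.0648,0.12],
    [-1,0,-0.0702,0.0972,0.18],
    [-1,0,-0.0936,0.1296,0.24],
    [-1,0,-0.117,0.162,0.3]
  ]
}}

```text
time: 0.52
tool_pos: [0.3346, 0.3174, 0.2049]
ee_rot: [-1.578, 1.57, -2.331]
wrist_force: [0.9, 0.5, -0.4]
width: 0.0642
```

```bash
python3 - <<'E'
from h import *
togo(sz(.045,.19))
E
```

```text
t 0.52 tcp [0.3346 0.3174 0.2049] q [ 0.6361 -0.1116  1.5685 -0.0001  1.6854 -0.1818] F [ 0.9347  0.4656 -0.3635] T [-0.0011  0.0232  0.0009] w 0.0642
toolx [-0.0005 -0.0005 -1.    ] tooly [ 0.6837  0.7297 -0.0007] yaw of tooly deg 46.86372015106737
shift tool [ 0.015  -0.1468  0.4368] target [ 0.553  -0.0883  0.19  ]
```

Call:
{"op": "send_rows", "data": {
  "increments": [
    [-1,0,-0.0127,0.038,0.06],
    [-1,0,-0.0254,0.076,0.12],
    [-1,0,-0.038,0.114,0.18],
    [-1,0,-0.051,0.152,0.24],
    [-1,0,-0.0635,0.19,0.3]
  ]
}}

```text
time: 0.93
tool_pos: [0.4303, 0.1412, 0.2052]
ee_rot: [-2.546, 1.571, 2.683]
wrist_force: [0.3, 1.2, 0.5]
width: 0.0312
```

```bash
python3 - <<'E'
from h import *
togo(sz(.045,.19))
E
```

```text
t 0.93 tcp [0.4303 0.1412 0.2052] q [ 0.1917 -0.1312  1.5855  0.0002  1.6875 -0.3253] F [0.2941 1.2263 0.4888] T [-0.0569  0.0014 -0.0387] w 0.0312
toolx [-0.0002  0.0001 -1.    ] tooly [ 0.8693  0.4943 -0.0001] yaw of tooly deg 29.624046244298402
shift tool [ 0.0151 -0.0068  0.2602] target [ 0.553  -0.0883  0.19  ]
```

Call:
{"op": "send_rows", "data": {
  "increments": [
    [-1,0,-0.001,0.038,0.06],
    [-1,0,-0.002,0.076,0.12],
    [-1,0,-0.003,0.114,0.18],
    [-1,0,-0.004,0.152,0.24],
    [-1,0,-0.005,0.19,0.3]
  ]
}}

```text
time: 1.35
tool_pos: [0.5204, -0.0261, 0.205]
ee_rot: [-2.25, 1.57, 2.679]
wrist_force: [0.1, -0.0, 0.5]
width: 0.0007
```

Call:
{"op": "send_rows", "data": {
  "increments": [
    [-1,0,0,0.02,0],
    [-1,0,0,0.04,0],
    [-1,0,0,0.04,0]
  ]
}}

```text
time: 1.6
tool_pos: [0.5291, -0.0667, 0.2042]
ee_rot: [-1.259, 1.569, -2.614]
wrist_force: [-0.8, 0.1, -0.6]
width: 0.0002
```

```bash
python3 - <<'E'
from h import *
togo(sz(.045,.15))
from bench import robot
for n in ("scene","top"):
    s=robot.snapshot(n); a=s["image"][:,:,::-1]
    a=a[20:200,230:400] if n=="scene" else a[130:280,200:400]
    f=3.3 if n=="scene" else 4
    cv2.imwrite(f"pics/{n}1.png",cv2.resize(a,None,fx=f,fy=f,interpolation=cv2.INTER_CUBIC))
E
```

```text
t 1.6 tcp [ 0.5291 -0.0667  0.2042] q [-0.2308  0.0515  1.4111 -0.0015  1.6805 -0.4464] F [-0.818   0.0962 -0.6404] T [-0.0821  0.0431  0.0157] w 0.0002
toolx [-0.0019 -0.0011 -1.    ] tooly [ 0.9769  0.2137 -0.002 ] yaw of tooly deg 12.341979270319456
shift tool [0.0542 0.0189 0.0262] target [ 0.553  -0.0883  0.15  ]
```

View pics/scene1.png

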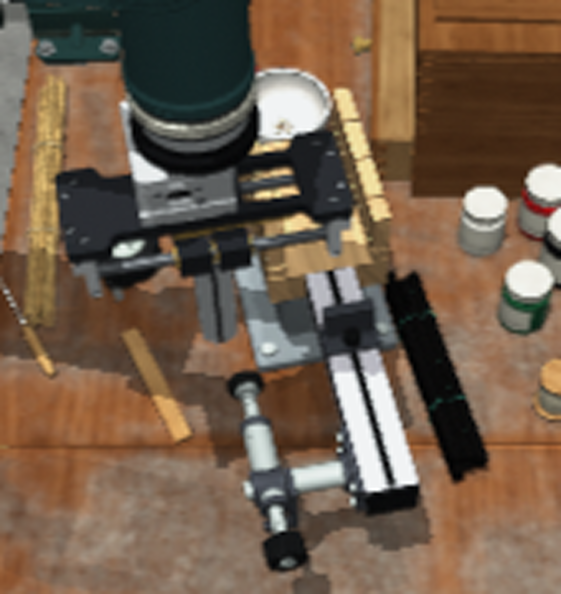

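View pics/top1.png

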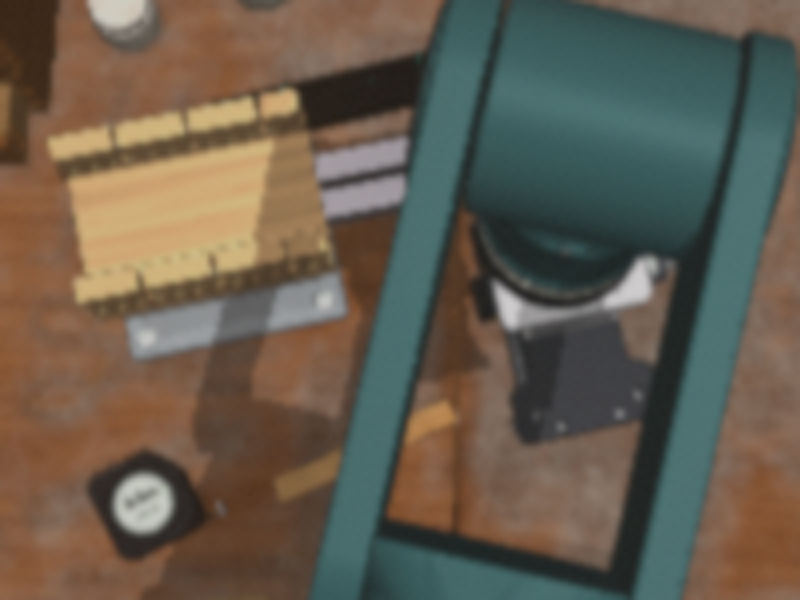

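```bash
python3 - <<'E'
from h import *
u=proj("scene",[.5291,-.0667,.2042]); print((u-[230,20])*3.3)
for n,P in dict(pivot=(-.087,-.255,.105),push=(-.087,-.205,.116),tubeend=(-.087,-.197,.105),hubfront=(-.106,-.255,.105)).items():
    print(n,(proj("scene",box(BOX,P))-[230,20])*3.3)
E
```

```text
[218.0685 330.3649]
pivot [268.3407 481.7864]
push [255.3439 419.9878]
tubeend [254.0723 419.6095]
hubfront [243.7771 486.3013]
```

Call:
{"op": "send_rows", "data": {
  "increments": [
    [-1,0,0.01,0.014,0],
    [-1,0,0.019,0.027,0],
    [-1,0.03,0.019,0.027,0],
    [-1,0.06,0.019,0.027,0],
    [-1,0.075,0.019,0.027,0]
  ]
}}

```text
time: 2.12
tool_pos: [0.5515, -0.0834, 0.1269]
ee_rot: [-2.186, 1.566, 2.748]
wrist_force: [-0.5, 0.6, -1.0]
width: 0.0005
```

Call:
{"op": "send_rows", "data": {
  "increments": [
    [-1,0.01,0,0,0],
    [-1,0.02,0,0,0],
    [-1,0.03,0,0,0],
    [-1,0.035,0,0,0],
    [-1,0.035,0,0,0]
  ]
}}

```text
time: 2.53
tool_pos: [0.5533, -0.0849, 0.095]
ee_rot: [2.752, 1.57, 1.402]
wrist_force: [-0.4, 1.1, 0.8]
width: 0.0006
```

```bash
python3 - <<'E'
from h import *
togo(sz(.045,.062))
from bench import robot
for n in ("scene",):
    s=robot.snapshot(n); a=s["image"][:,:,::-1]
    a=a[20:200,230:400] if n=="scene" else a[130:280,200:400]
    f=3.3 if n=="scene" else 4
    cv2.imwrite(f"pics/{n}2.png",cv2.resize(a,None,fx=f,fy=f,interpolation=cv2.INTER_CUBIC))
E
```

```text
t 2.53 tcp [ 0.5533 -0.0849  0.095 ] q [-0.2538  0.156   1.5156  0.0005  1.47   -0.4745] F [-0.4284  1.0895  0.7806] T [ 0.165   0.1191 -0.0032] w 0.0006
toolx [ 0.0001  0.0005 -1.    ] tooly [0.9758 0.2188 0.0002] yaw of tooly deg 12.640597646150411
shift tool [ 0.033  -0.001   0.0033] target [ 0.553  -0.0883  0.062 ]
```

View pics/scene2.png

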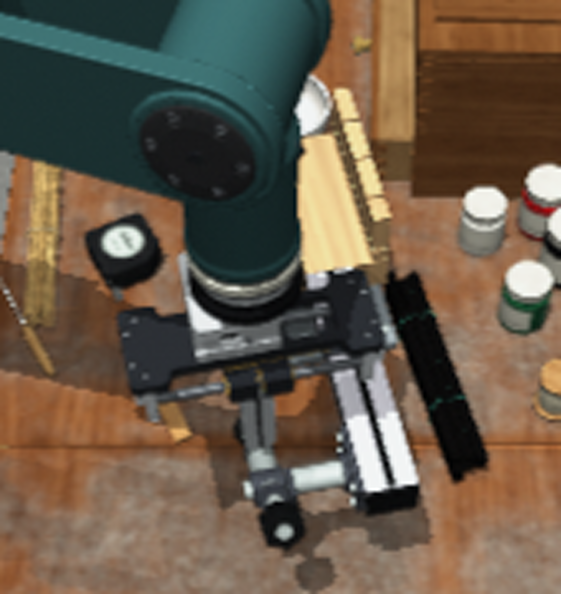

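Call:
{"op": "send_rows", "data": {
  "increments": [
    [-1,0.01,0,0.003,0],
    [-1,0.018,0,0.005,0],
    [-1,0.025,0,0.007,0],
    [-1,0.03,0,0.008,0],
    [-1,0.03,0,0.008,0]
  ]
}}

```text
time: 3.0
tool_pos: [0.5543, -0.0935, 0.0634]
ee_rot: [-2.077, 1.568, 2.855]
wrist_force: [0.5, 0.7, 0.5]
width: 0.0004
```

```bash
python3 - <<'E'
from h import *
togo(sz(.040,.062))
from bench import robot
for n in ("scene",):
    s=robot.snapshot(n); a=s["image"][:,:,::-1]
    a=a[20:200,230:400] if n=="scene" else a[130:280,200:400]
    f=3.3 if n=="scene" else 4
    cv2.imwrite(f"pics/{n}3.png",cv2.resize(a,None,fx=f,fy=f,interpolation=cv2.INTER_CUBIC))
E
```

```text
t 3.0 tcp [ 0.5543 -0.0935  0.0634] q [-0.268   0.186   1.5463  0.      1.4118 -0.4874] F [0.5002 0.663  0.452 ] T [ 0.0841 -0.0053 -0.0093] w 0.0004
toolx [-0.0025  0.0007 -1.    ] tooly [ 0.976   0.2176 -0.0023] yaw of tooly deg 12.569721223242654
shift tool [ 0.0014 -0.0001 -0.0003] target [ 0.5541 -0.0932  0.062 ]
```

View pics/scene3.png

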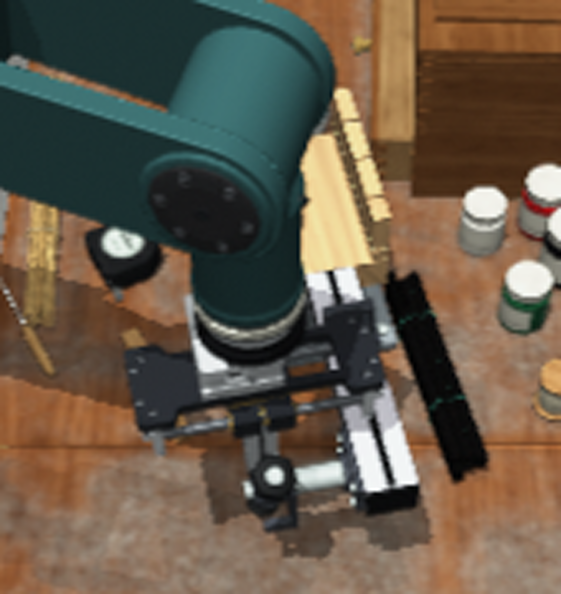

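Call:
{"op": "send_rows", "data": {
  "increments": [
    [-1,-0.04,0,-0.004,0],
    [-1,-0.08,0,-0.004,0],
    [-1,-0.12,0,-0.004,0],
    [-1,-0.15,0,-0.004,0],
    [-1,-0.15,0,0.03,0]
  ]
}}

```text
time: 3.47
tool_pos: [0.5647, -0.1198, 0.2253]
ee_rot: [1.198, 1.555, -0.147]
wrist_force: [1.2, -0.3, 0.9]
width: 0.0008
```

Call:
{"op": "send_rows", "data": {
  "increments": [
    [-1,0,0,0.04,0],
    [-1,0,0,0.08,0],
    [-1,0,0,0.085,0],
    [-1,0.03,0,0.085,0],
    [-1,0.062,0,0.085,0]
  ]
}}

```text
time: 3.88
tool_pos: [0.5817, -0.2076, 0.1552]
ee_rot: [0.878, 1.564, -0.475]
wrist_force: [0.9, 0.9, 0.0]
width: 0.0004
```

```bash
python3 - <<'E'
from h import *
togo(sz(-.05,.148))
from bench import robot
for n in ("scene","top"):
    s=robot.snapshot(n); a=s["image"][:,:,::-1]
    a=a[20:200,230:400] if n=="scene" else a[130:280,200:400]
    f=3.3 if n=="scene" else 4
    cv2.imwrite(f"pics/{n}4.png",cv2.resize(a,None,fx=f,fy=f,interpolation=cv2.INTER_CUBIC))
E
```

```text
t 3.88 tcp [ 0.5817 -0.2076  0.1552] q [-0.4344  0.2467  1.2872 -0.0003  1.6014 -0.6522] F [0.8509 0.8985 0.0165] T [-0.0261  0.0385 -0.0095] w 0.0004
toolx [ 0.0056 -0.0029 -1.    ] tooly [0.9763 0.2161 0.0048] yaw of tooly deg 12.48302240942141
shift tool [ 0.0071 -0.003  -0.0276] target [ 0.5729 -0.1812  0.148 ]
```

View pics/scene4.png

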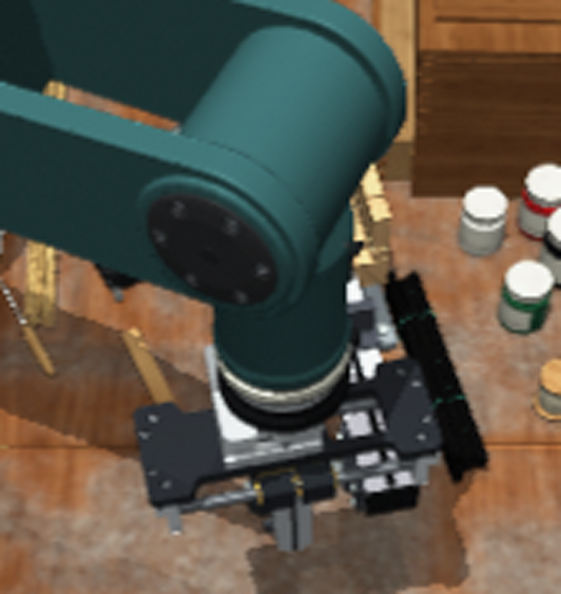

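View pics/top4.png

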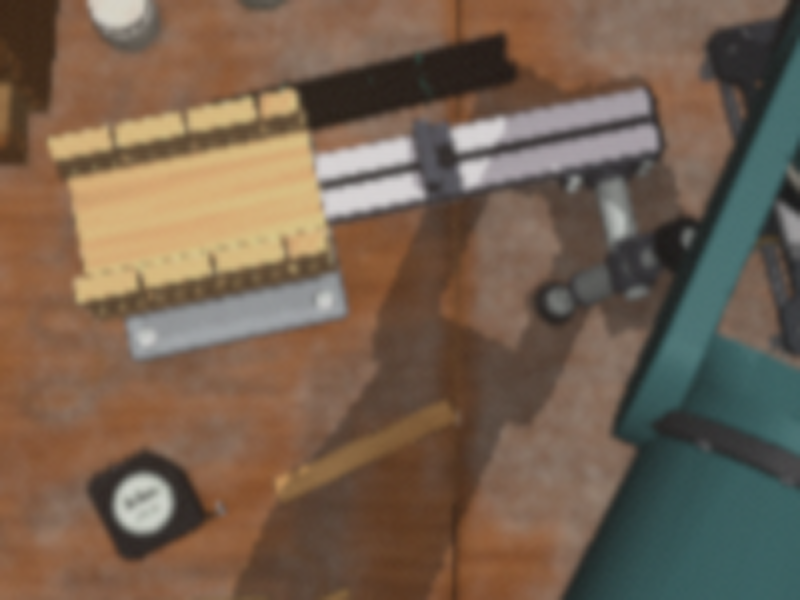

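Call:
{"op": "send_rows", "data": {
  "increments": [
    [-1,0.004,-0.003,-0.01,0],
    [-1,0.004,-0.003,-0.02,0],
    [-1,0.004,-0.003,-0.03,0],
    [-1,0.004,-0.003,-0.038,0],
    [-1,0.004,-0.003,-0.042,0]
  ]
}}

```text
time: 4.4
tool_pos: [0.5693, -0.1648, 0.1526]
ee_rot: [0.894, 1.565, -0.456]
wrist_force: [0.1, -2.2, 1.7]
width: 0.0003
```

```bash
cat > look.py <<'E'
from h import *
import sys
from bench import robot
k=sys.argv[1]
for n in sys.argv[2:]:
    s=robot.snapshot(n); a=s["image"][:,:,::-1]
    a=a[90:190,280:360] if n=="scene" else a[150:230,300:400]
    f=6
    cv2.imwrite(f"pics/{n}{k}.png",cv2.resize(a,None,fx=f,fy=f,interpolation=cv2.INTER_CUBIC))
togo(sz(-.025,.148))
E
python3 look.py 5 top
```

```text
t 4.45 tcp [ 0.569  -0.164   0.1519] q [-0.3766  0.1933  1.3575  0.0005  1.5867 -0.5981] F [ 1.0015 -1.5023  2.2926] T [-0.3554 -0.0886  0.0052] w 0.0003
toolx [ 0.004  -0.0011 -1.    ] tooly [0.9756 0.2197 0.0037] yaw of tooly deg 12.690500914454194
shift tool [ 0.0039  0.0003 -0.0073] target [ 0.5677 -0.1568  0.148 ]
```

View pics/top5.png

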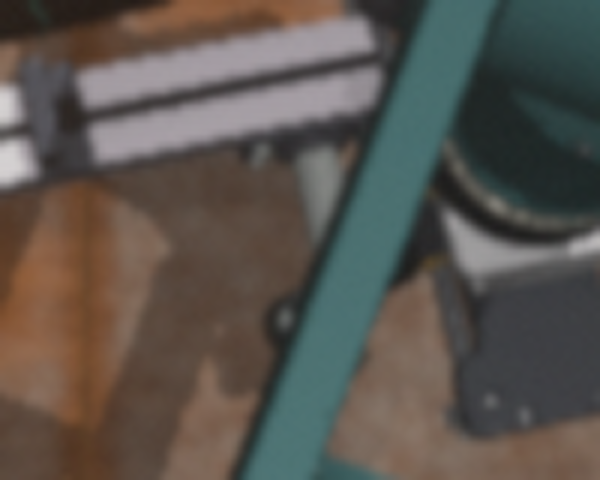

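Call:
{"op": "send_rows", "data": {
  "increments": [
    [-1,0.002,0,-0.002,0],
    [-1,0.002,0,-0.004,0],
    [-1,0.002,0,-0.006,0],
    [-1,0.002,0,-0.006,0]
  ]
}}

```text
time: 4.78
tool_pos: [0.5666, -0.1589, 0.1471]
ee_rot: [-2.702, 1.57, 2.231]
wrist_force: [0.0, -2.5, 0.3]
width: 0.0008
```

Call:
{"op": "send_rows", "data": {
  "increments": [
    [-1,0,0,-0.001,0],
    [-1,0,0,-0.002,0],
    [-1,0,0,-0.002,0]
  ]
}}

```text
time: 5.03
tool_pos: [0.5663, -0.158, 0.1473]
ee_rot: [-0.219, 1.57, -1.57]
wrist_force: [0.5, -4.6, 0.9]
width: 0.0005
```

```bash
python3 look.py 6 scene
```

```text
t 5.08 tcp [ 0.5663 -0.158   0.1473] q [-0.368   0.189   1.3717 -0.0008  1.5806 -0.5875] F [ 0.2421 -4.1446  0.5675] T [-0.7273 -0.1598  0.0479] w 0.0001
toolx [-0.     -0.0009 -1.    ] tooly [ 0.976   0.2177 -0.0002] yaw of tooly deg 12.57663972822059
shift tool [-0.0007  0.0016 -0.0009] target [ 0.5677 -0.1568  0.148 ]
```

View pics/scene6.png

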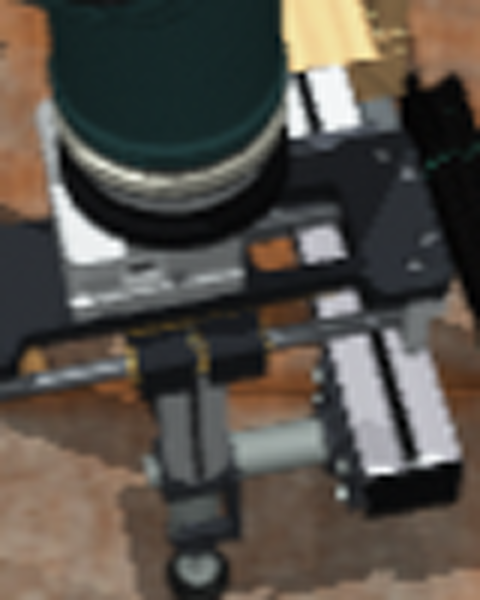

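Call:
{"op": "send_rows", "data": {
  "increments": [
    [-1,0,0,-0.001,0],
    [-1,0,0,-0.002,0],
    [-1,0,0,-0.003,0],
    [-1,0,0,-0.003,0]
  ]
}}

```text
time: 5.42
tool_pos: [0.5662, -0.1576, 0.1475]
ee_rot: [0.073, 1.565, -1.28]
wrist_force: [2.8, -9.5, -1.1]
width: 0.0008
```

```bash
python3 - <<'E'
from h import *
togo(None)
for z in (.006,.155,.165): 
    P=sz(0,z); print(z,P,(proj("scene",P)-[280,90])*6)
E
```

```text
t 5.42 tcp [ 0.5662 -0.1576  0.1475] q [-0.3649  0.1861  1.3747 -0.0049  1.577  -0.5831] F [ 2.7609 -9.4659 -1.1228] T [-1.8829 -0.4325 -0.0156] w 0.0008
toolx [ 0.0018 -0.0059 -1.    ] tooly [0.9763 0.2164 0.0004] yaw of tooly deg 12.499721027844497
0.006 [ 0.5624 -0.1324  0.006 ] [195.8244 568.7608]
0.155 [ 0.5624 -0.1324  0.155 ] [183.2894 390.5315]
0.165 [ 0.5624 -0.1324  0.165 ] [182.3131 376.6501]
```

Call:
{"op": "send_rows", "data": {
  "increments": [
    [-1,0,0,0.03,0],
    [-1,0,0,0.06,0],
    [-0.2,-0.03,0,0.08,-0.1],
    [0.0,-0.06,0,0.08,-0.2],
    [0.0,-0.065,0,0.08,-0.3]
  ]
}}

```text
time: 5.83
tool_pos: [0.5843, -0.2333, 0.2169]
ee_rot: [1.066, 1.566, 0.019]
wrist_force: [-0.1, 0.7, 0.9]
width: 0.0172
```

Call:
{"op": "send_rows", "data": {
  "increments": [
    [0,0,0,0.03,-0.12],
    [0,0,0,0.06,-0.24],
    [0,0,0,0.06,-0.36],
    [0,0,0,0.06,-0.48],
    [0,0,0,0.06,-0.6]
  ]
}}

```text
time: 6.25
tool_pos: [0.6125, -0.2835, 0.2104]
ee_rot: [2.635, 1.565, 2.191]
wrist_force: [0.2, 0.4, 0.8]
width: 0.0466
```

```bash
python3 look.py 7 top scene
```

```text
t 6.35 tcp [ 0.6125 -0.2834  0.211 ] q [-0.5182  0.3742  1.0153  0.002   1.7562 -1.6383] F [ 0.5442  0.126  -1.2874] T [ 0.0307 -0.019  -0.0073] w 0.047
toolx [-0.0026  0.0037 -1.    ] tooly [0.4353 0.9003 0.0022] yaw of tooly deg 64.19460265101362
shift tool [ 0.0636  0.0943 -0.0953] target [ 0.5677 -0.1568  0.148 ]
```

View pics/top7.png

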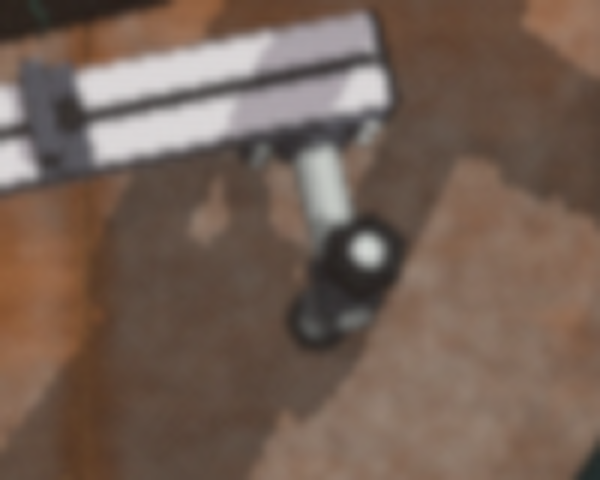

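View pics/scene7.png

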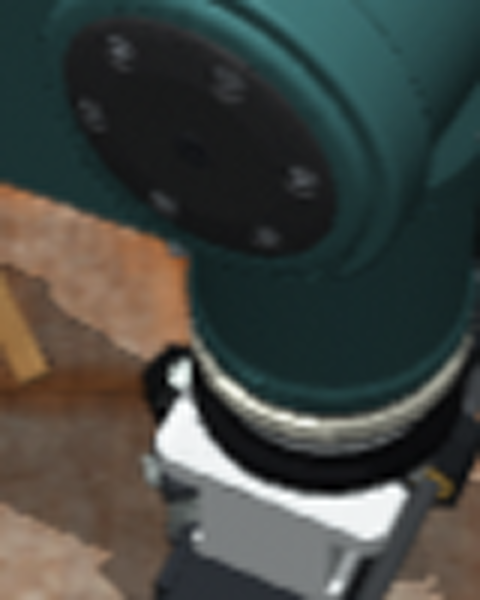

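```bash
python3 - <<'E'
from h import *
K,T=CAM["top"]
def ray(u,v,z):
    d=T[:3,:3]@np.linalg.solve(K,[u,v,1]); return T[:3,3]+d*(z-T[2,3])/d[2]
for z in (.1705,.173,.175): print(z,ray(368/6+300,250/6+150,z))
print('knob outline ctr z .163',ray(363.5/6+300,253/6+150,.163))
for z in(.173,.163,.006): print((proj("top",sz(0,z))-[300,150])*6)
print('rail corners',(proj("top",box(BOX,[[.02,-.292,.125],[-.02,-.292,.125]]))-[300,150])*6)
print('railend',ray(382/6+300,60/6+150,.125), box(BOX,[0,-.292,.125]))
E
```

```text
0.1705 [ 0.564  -0.1332  0.1705]
0.173 [ 0.5635 -0.1329  0.173 ]
0.175 [ 0.5631 -0.1326  0.175 ]
knob outline ctr z .163 [ 0.5643 -0.1325  0.163 ]
[366.6497 252.5768]
[363.179  257.3902]
[317.0349 321.3849]
rail corners [[379.355   11.1279]
 [401.0399 101.9884]]
railend [ 0.6537 -0.1469  0.125 ] [ 0.6552 -0.1503  0.125 ]
```

```bash
python3 - <<'E'
from h import *
togo([.5630,-.1318,.205])
E
```

```text
t 6.35 tcp [ 0.6125 -0.2834  0.211 ] q [-0.5182  0.3742  1.0153  0.002   1.7562 -1.6383] F [ 0.5442  0.126  -1.2874] T [ 0.0307 -0.019  -0.0073] w 0.047
toolx [-0.0026  0.0037 -1.    ] tooly [0.4353 0.9003 0.0022] yaw of tooly deg 64.19460265101362
shift tool [ 0.0067  0.1149 -0.1106] target [ 0.563  -0.1318  0.205 ]
```

Call:
{"op": "send_rows", "data": {
  "increments": [
    [0.2,0,0.023,-0.022,-0.1],
    [0.2,0,0.046,-0.044,-0.2],
    [0.2,0,0.069,-0.066,-0.3],
    [0.2,0,0.092,-0.088,-0.4],
    [0.2,0,0.115,-0.11,-0.5]
  ]
}}

```text
time: 6.77
tool_pos: [0.5628, -0.1308, 0.2119]
ee_rot: [2.109, 1.568, 2.16]
wrist_force: [-0.2, 0.4, 0.4]
width: 0.0567
```

Call:
{"op": "send_rows", "data": {
  "increments": [
    [0.2,0,0,0,-0.12],
    [0.2,0,0,0,-0.24],
    [0.2,0,0,0,-0.36],
    [0.2,0,0,0,-0.46],
    [0.2,0,0,0,-0.46]
  ]
}}

```text
time: 7.18
tool_pos: [0.5635, -0.132, 0.2121]
ee_rot: [1.662, 1.569, 2.171]
wrist_force: [0.3, 0.3, 0.7]
width: 0.0563
```

```bash
python3 - <<'E'
from h import *
togo([.5630,-.1318,.143])
E
python3 look.py 8 scene top
```

```text
t 7.18 tcp [ 0.5635 -0.132   0.2121] q [-0.3288  0.1516  1.2866  0.0013  1.7052 -2.4083] F [0.2608 0.2897 0.7128] T [0.1069 0.0139 0.0149] w 0.0563
toolx [-0.0012  0.0018 -1.    ] tooly [-0.4872  0.8733  0.0022] yaw of tooly deg 119.15851883071878
shift tool [ 0.0691  0.0002 -0.0003] target [ 0.563  -0.1318  0.143 ]
t 7.28 tcp [ 0.5636 -0.1324  0.2121] q [-0.3292  0.1519  1.2862  0.0009  1.7048 -2.4052] F [1.2721 0.6716 0.3781] T [ 0.1105 -0.0076 -0.0014] w 0.0564
toolx [-0.001   0.0013 -1.    ] tooly [-0.4841  0.875   0.0016] yaw of tooly deg 118.95505297431627
shift tool [ 0.0641 -0.0234 -0.0083] target [ 0.5677 -0.1568  0.148 ]
```

View pics/scene8.png

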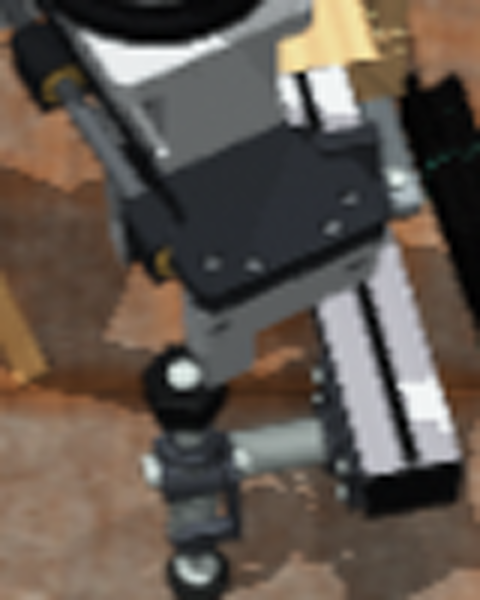

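Call:
{"op": "send_rows", "data": {
  "increments": [
    [0.2,0.02,0,0,0],
    [0.2,0.04,0,0,0],
    [0.2,0.055,0,0,0],
    [0.2,0.069,0,0,0],
    [0.2,0.069,0,0,0]
  ]
}}

```text
time: 7.7
tool_pos: [0.5618, -0.1322, 0.1394]
ee_rot: [2.224, 1.563, 2.73]
wrist_force: [0.2, 0.3, -1.0]
width: 0.056
```

```bash
python3 - <<'E'
from h import *
togo([.5630,-.1318,.143])
E
python3 look.py 9 scene
```

```text
t 7.7 tcp [ 0.5618 -0.1322  0.1394] q [-0.3297  0.1747  1.4041  0.0006  1.5704 -2.4065] F [ 0.2357  0.2883 -0.9835] T [ 0.0658  0.0363 -0.0117] w 0.056
toolx [-0.007   0.0031 -1.    ] tooly [-0.4847  0.8747  0.0061] yaw of tooly deg 118.99256273610949
shift tool [-0.0036 -0.0002  0.0012] target [ 0.563  -0.1318  0.143 ]
t 7.75 tcp [ 0.5627 -0.1325  0.1414] q [-0.3297  0.1737  1.4014  0.0005  1.5713 -2.4071] F [ 0.4637  0.2943 -0.4401] T [ 0.0723  0.0501 -0.0185] w 0.0561
toolx [-0.0044  0.0021 -1.    ] tooly [-0.4852  0.8744  0.004 ] yaw of tooly deg 119.02605562404912
shift tool [-0.0067 -0.0236 -0.0074] target [ 0.5677 -0.1568  0.148 ]
```

View pics/scene9.png

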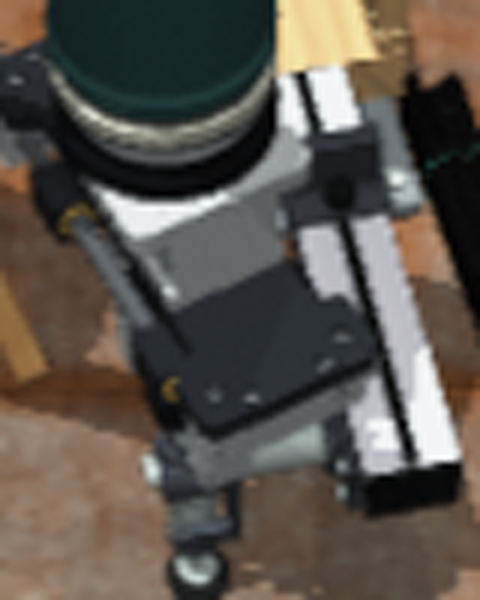

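Call:
{"op": "send_rows", "data": {
  "increments": [
    [-0.3,0,0.0007,0,0],
    [-0.6,0,0.0007,0,0],
    [-1,0,0.0007,0,0],
    [-1,0,0.0007,0,0],
    [-1,0,0.0007,0,0]
  ]
}}

```text
time: 8.17
tool_pos: [0.5642, -0.1326, 0.1446]
ee_rot: [-0.707, 1.569, -0.198]
wrist_force: [-0.0, 0.8, 1.1]
width: 0.0304
```

```bash
python3 - <<'E'
from h import *
togo([.5630,-.1318,.143])
E
```

```text
t 8.17 tcp [ 0.5642 -0.1326  0.1446] q [-0.3288  0.1705  1.3987  0.0002  1.5707 -2.4086] F [-0.009   0.8391  1.0562] T [ 0.1855  0.1034 -0.006 ] w 0.0304
toolx [ 0.0018 -0.0004 -1.    ] tooly [-0.4873  0.8733 -0.0012] yaw of tooly deg 119.16017383957663
shift tool [ 0.0016  0.0013 -0.0006] target [ 0.563  -0.1318  0.143 ]
```

Call:
{"op": "send_rows", "data": {
  "increments": [
    [-1,0,0,0,0],
    [-1,0,0,0,0]
  ]
}}

```text
time: 8.33
tool_pos: [0.5642, -0.1326, 0.1446]
ee_rot: [-0.699, 1.569, -0.19]
wrist_force: [0.2, 0.9, 3.6]
width: 0.0304
```

```bash
python3 - <<'E'
from h import *
togo([.5630,-.1318,.143])
E
```

```text
t 8.33 tcp [ 0.5642 -0.1326  0.1446] q [-0.3288  0.1705  1.3987  0.0003  1.5706 -2.4087] F [0.152 0.942 3.611] T [ 0.1224  0.0419 -0.0538] w 0.0304
toolx [ 0.0018 -0.0004 -1.    ] tooly [-0.4874  0.8732 -0.0012] yaw of tooly deg 119.16824972192742
shift tool [ 0.0016  0.0013 -0.0006] target [ 0.563  -0.1318  0.143 ]
```

Call:
{"op": "send_rows", "data": {
  "increments": [
    [-1,0.0002,0,0,0.1],
    [-1,0.0003,0,0,0.2],
    [-1,0.0005,0,0,0.3],
    [-1,0.0006,0,0,0.4],
    [-1,0.0008,0,0,0.5]
  ]
}}

```text
time: 8.75
tool_pos: [0.5644, -0.1334, 0.1438]
ee_rot: [-0.68, 1.568, -0.676]
wrist_force: [-0.2, -2.7, 4.2]
width: 0.0306
```

```bash
python3 look.py 10 scene
```

```text
t 8.8 tcp [ 0.5644 -0.1334  0.1438] q [-0.3293  0.171   1.3997 -0.001   1.568  -1.9008] F [ 0.5609 -1.1136  3.0725] T [-0.2379 -0.0314 -0.037 ] w 0.0301
toolx [ 0.0024 -0.0019 -1.    ] tooly [-0.0007  1.     -0.0019] yaw of tooly deg 90.04246512287486
shift tool [-0.0042 -0.0234  0.0033] target [ 0.5677 -0.1568  0.148 ]
```

View pics/scene10.png

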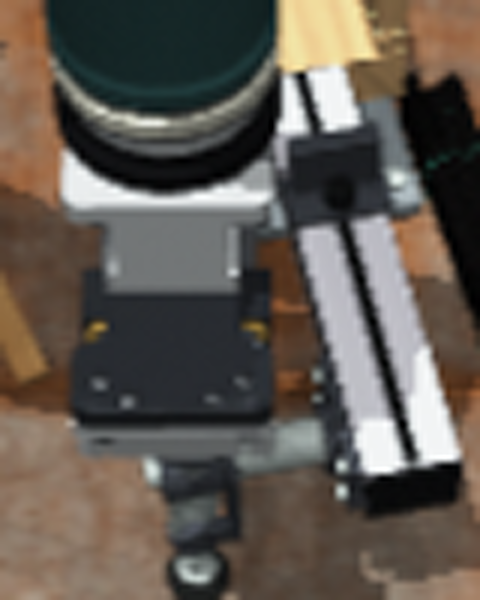

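Call:
{"op": "send_rows", "data": {
  "increments": [
    [-1,0.0002,0,0,0.12],
    [-1,0.0004,0,0,0.24],
    [-1,0.0006,0,0,0.36],
    [-1,0.0008,0,0,0.48],
    [-1,0.001,0,0,0.6]
  ]
}}

```text
time: 9.22
tool_pos: [0.5641, -0.1344, 0.1428]
ee_rot: [-0.524, 1.567, -1.12]
wrist_force: [-0.9, -3.2, 4.5]
width: 0.0304
```

```bash
python3 -c "
from h import *
togo([.563,-.132,.143])"
```

```text
t 9.22 tcp [ 0.5641 -0.1344  0.1428] q [-0.3298  0.1714  1.4012 -0.0029  1.5661 -1.3051] F [-0.873  -3.1615  4.4712] T [-0.7655  0.0746  0.0183] w 0.0304
toolx [ 0.0018 -0.0037 -1.    ] tooly [ 0.5609  0.8279 -0.0021] yaw of tooly deg 55.88148144211515
shift tool [-0.0002  0.0013 -0.0023] target [ 0.563 -0.132  0.143]
```

Call:
{"op": "send_rows", "data": {
  "increments": [
    [-1,0.0002,0,0,0.12],
    [-1,0.0004,0,0,0.24],
    [-1,0.0006,0,0,0.36],
    [-1,0.0008,0,0,0.48],
    [-1,0.001,0,0,0.6]
  ]
}}

```text
time: 9.63
tool_pos: [0.5633, -0.135, 0.1418]
ee_rot: [-0.37, 1.566, -1.566]
wrist_force: [-2.7, -4.9, 4.4]
width: 0.0303
```

```bash
python3 -c "
from h import *
togo([.563,-.132,.143])"; python3 look.py 11 scene top
```

```text
t 9.63 tcp [ 0.5633 -0.135   0.1418] q [-0.3303  0.1717  1.4029 -0.0045  1.5655 -0.7052] F [-2.7433 -4.8735  4.3761] T [-0.9302  0.5693  0.0083] w 0.0303
toolx [ 0.     -0.0048 -1.    ] tooly [ 0.9306  0.3661 -0.0017] yaw of tooly deg 21.477285341150807
shift tool [-0.0012  0.0008 -0.0029] target [ 0.563 -0.132  0.143]
t 9.73 tcp [ 0.5633 -0.135   0.1419] q [-0.3303  0.1716  1.4028 -0.0044  1.5655 -0.7086] F [-2.116  -5.3474  4.5125] T [-0.9316  0.4289 -0.0711] w 0.0303
toolx [ 0.0001 -0.0047 -1.    ] tooly [ 0.9293  0.3693 -0.0016] yaw of tooly deg 21.67206133928778
shift tool [-0.006  -0.0041  0.0219] target [ 0.5677 -0.1568  0.148 ]
```

View pics/scene11.png

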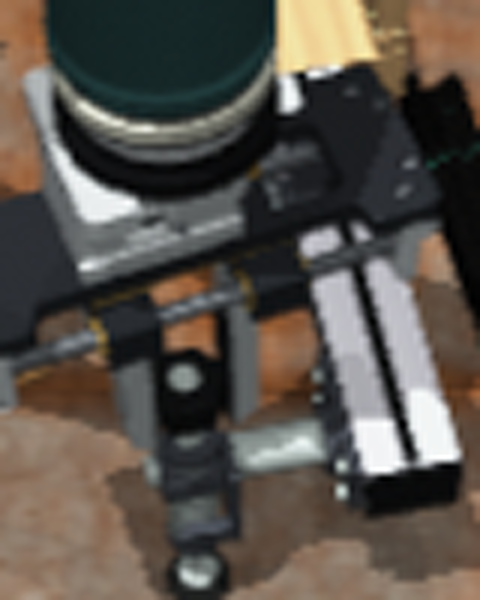

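View pics/top11.png

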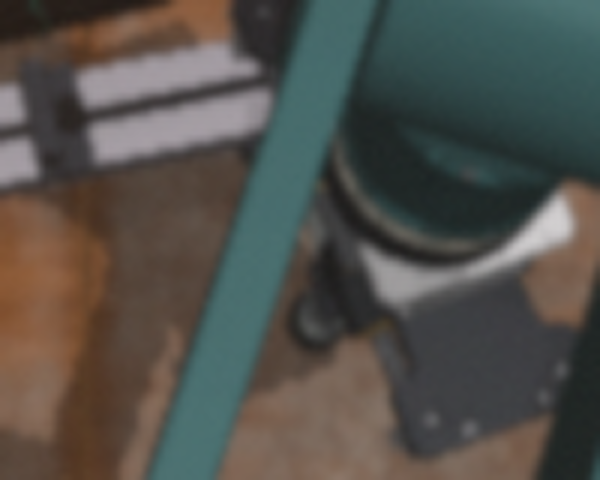

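```bash
python3 - <<'E'
from h import *
print((proj("scene",[.5633,-.135,.142])-[280,90])*6)
def blob(f,x0,x1,y0,y1,t=150):
    a=cv2.cvtColor(cv2.imread(f),cv2.COLOR_BGR2GRAY)[y0:y1,x0:x1].astype(float)
    w=np.clip(a-t,0,None); ys,xs=np.mgrid[y0:y1,x0:x1]
    return (w*xs).sum()/w.sum(),(w*ys).sum()/w.sum(),w.max()
for k in (8,11): print(k,blob(f"pics/scene{k}.png",160,212,355,400,110))
for k in (8,9,10,11): print(k,blob(f"pics/scene{k}.png",175,222,548,592,110))
a=cv2.hconcat([cv2.imread("pics/scene8.png")[330:600,120:260],cv2.imread("pics/scene11.png")[330:600,120:260]])
cv2.imwrite("pics/cmp.png",cv2.resize(a,None,fx=2,fy=2,interpolation=cv2.INTER_CUBIC))
for z in (.165,.163):print((proj("scene",[[.5633,-.133,z]])-[280,90])*6)
E
```

```text
[186.573 413.729]
8 (np.float64(183.23049346645396), np.float64(373.8386061768449), np.float64(128.0))
11 (np.float64(183.56746031746033), np.float64(377.35026455026457), np.float64(42.0))
8 (np.float64(192.78506296135475), np.float64(572.6848258124854), np.float64(105.0))
9 (np.float64(192.76144633358354), np.float64(572.6339783963712), np.float64(105.0))
10 (np.float64(192.70881560748344), np.float64(573.1863216131616), np.float64(101.0))
11 (np.float64(194.40831981616654), np.float64(576.7934238983509), np.float64(107.0))
[[184.4916 378.0268]]
[[184.6841 380.8236]]
```

View pics/cmp.png

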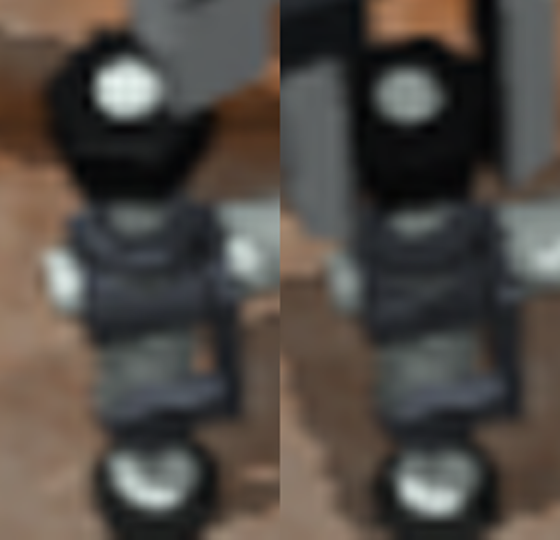

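```bash
cat > st.py <<'E'
from h import *
o,R=state()
print('tcp',o['tool_pos'],'q6',o['joint_positions'][5],'F',o['wrist_force'],'T',o['wrist_torque'],'jt',o['joint_torque'],'w',round(o['width'],4),'yaw',np.degrees(np.arctan2(R[1,1],R[0,1])),'tx',R[:,0])
E
python3 st.py
```

```text
tcp [ 0.5633 -0.135   0.1419] q6 -0.708565841900446 F [-2.116  -5.3474  4.5125] T [-0.9316  0.4289 -0.0711] jt [  2.9634 -34.5204 -27.7087   1.7427  -0.1185   0.5002] w 0.0303 yaw 21.67206133928778 tx [ 0.0001 -0.0047 -1.    ]
```

Call:
{"op": "send_rows", "data": {
  "increments": [
    [-1,0.0001,0,0.001,0.08],
    [-1,0.0003,0,0.0015,0.16],
    [-1,0.0004,0,0.0015,0.24],
    [-1,0.0005,0,0.0015,0.32]
  ]
}}

```text
time: 10.07
tool_pos: [0.5629, -0.1352, 0.1413]
ee_rot: [-0.843, 1.567, -2.356]
wrist_force: [-5.0, -2.1, 5.9]
width: 0.0304
```

```bash
python3 st.py
```

```text
tcp [ 0.5629 -0.1352  0.1413] q6 -0.3891218914903318 F [-5.0369 -2.074   5.9226] T [-0.432   0.9295  0.0404] jt [  1.811  -33.6189 -28.4456   1.265   -1.2837  -0.7611] w 0.0304 yaw 3.284088714610498 tx [-0.0023 -0.0023 -1.    ]
```

Call:
{"op": "send_rows", "data": {
  "increments": [
    [-1,0.0001,0,0,0.07],
    [-1,0.0002,0,0,0.14],
    [-1,0.0003,0,0,0.2]
  ]
}}

```text
time: 10.32
tool_pos: [0.5626, -0.1351, 0.141]
ee_rot: [-0.787, 1.567, -2.5]
wrist_force: [-6.5, -2.1, 7.0]
width: 0.0306
```

```bash
python3 st.py
```

```text
tcp [ 0.5626 -0.1351  0.141 ] q6 -0.18973990748409386 F [-6.4639 -2.077   6.9892] T [-0.4396  1.1507  0.0415] jt [  1.9061 -33.4021 -28.5624   1.3302  -1.5309  -0.4992] w 0.0306 yaw -8.13772297779053 tx [-0.0031 -0.0023 -1.    ]
```

Call:
{"op": "send_rows", "data": {
  "increments": [
    [-1,0,-0.0012,0,0],
    [-1,0,-0.0025,0,0],
    [-1,0,-0.0025,0,0]
  ]
}}

```text
time: 10.57
tool_pos: [0.5623, -0.1351, 0.141]
ee_rot: [0.82, 1.567, -0.89]
wrist_force: [-0.2, -4.7, 4.7]
width: 0.0307
```

```bash
python3 look.py 12 scene; python3 st.py; python3 st.py
```

```text
t 10.62 tcp [ 0.5623 -0.1351  0.141 ] q [-0.3325  0.1686  1.4081 -0.0021  1.5618 -0.1928] F [ 0.126  -5.5906  5.8332] T [-0.9594  0.1392 -0.0158] w 0.0301
toolx [ 0.0023 -0.003  -1.    ] tooly [ 0.9903 -0.1392  0.0027] yaw of tooly deg -8.002391298756452
shift tool [-0.0069  0.0083  0.0208] target [ 0.5677 -0.1568  0.148 ]
tcp [ 0.5623 -0.1351  0.141 ] q6 -0.19277857757952532 F [ 0.126  -5.5906  5.8332] T [-0.9594  0.1392 -0.0158] jt [  2.8045 -34.0571 -26.3322   1.6385   0.5234  -0.0242] w 0.0301 yaw -8.002391298756452 tx [ 0.0023 -0.003  -1.    ]
tcp [ 0.5623 -0.1351  0.141 ] q6 -0.19277857757952532 F [ 0.126  -5.5906  5.8332] T [-0.9594  0.1392 -0.0158] jt [  2.8045 -34.0571 -26.3322   1.6385   0.5234  -0.0242] w 0.0301 yaw -8.002391298756452 tx [ 0.0023 -0.003  -1.    ]
```

View pics/scene12.png

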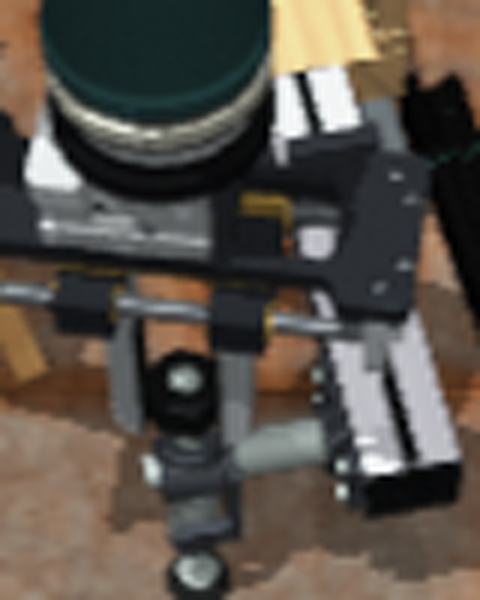

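Call:
{"op": "send_rows", "data": {
  "increments": [
    [-1,0,0,0.001,0.1],
    [-1,0,0,0.001,0.2],
    [-1,0,0,0.001,0.3],
    [-1,0,0,0.001,0.3]
  ]
}}

```text
time: 10.95
tool_pos: [0.5619, -0.1349, 0.1405]
ee_rot: [1.331, 1.57, -0.682]
wrist_force: [-0.4, -2.7, 5.5]
width: 0.0303
```

```bash
python3 st.py
```

```text
tcp [ 0.5619 -0.1349  0.1405] q6 0.10807556489006273 F [-0.3956 -2.7102  5.5318] T [-0.5925  0.2086 -0.0422] jt [  1.784  -33.9484 -26.9185   1.0903   0.1275   0.6483] w 0.0303 yaw -25.304521860724947 tx [ 0.0009 -0.0007 -1.    ]
```

Call:
{"op": "send_rows", "data": {
  "increments": [
    [-1,0,-0.0003,0,0.1],
    [-1,0,-0.0006,0,0.2],
    [-1,0,-0.001,0,0.3],
    [-1,0,-0.001,0,0.3]
  ]
}}

```text
time: 11.28
tool_pos: [0.5614, -0.1347, 0.1401]
ee_rot: [1.757, 1.569, -0.554]
wrist_force: [1.3, -4.6, 3.6]
width: 0.0305
```

```bash
python3 st.py
```

```text
tcp [ 0.5614 -0.1347  0.1401] q6 0.40658914254683315 F [ 1.3394 -4.6382  3.5743] T [-0.7587 -0.1329 -0.0066] jt [  1.9959 -35.1105 -26.9593   1.1281   0.8518   0.6642] w 0.0305 yaw -42.39674959953011 tx [ 0.0017 -0.001  -1.    ]
```

Call:
{"op": "send_rows", "data": {
  "increments": [
    [-1,0,0,0,0.08],
    [-1,0,0,0,0.16],
    [-1,0,0,0,0.2],
    [-1,0,0,0,0.2]
  ]
}}

```text
time: 11.62
tool_pos: [0.5611, -0.1344, 0.1398]
ee_rot: [2.051, 1.57, -0.457]
wrist_force: [0.9, -3.0, 2.8]
width: 0.0303
```

```bash
python3 st.py
```

```text
tcp [ 0.5611 -0.1344  0.1398] q6 0.6037915250682526 F [ 0.8936 -3.0175  2.761 ] T [-0.7324 -0.1702 -0.0264] jt [  1.8099 -35.5178 -27.3831   1.0518   0.8556   0.2608] w 0.0303 yaw -53.69085306098557 tx [ 0.0008 -0.0004 -1.    ]
```

Call:
{"op": "send_rows", "data": {
  "increments": [
    [-1,0,0,0,0.08],
    [-1,0,0,0,0.16],
    [-1,0,0,0,0.2],
    [-1,0,0,0,0.2]
  ]
}}

```text
time: 11.95
tool_pos: [0.5609, -0.1341, 0.1397]
ee_rot: [-3.087, 1.57, 0.488]
wrist_force: [1.2, -3.0, 2.4]
width: 0.0304
```

```bash
python3 st.py; python3 look.py 13 scene
```

```text
tcp [ 0.5609 -0.1341  0.1397] q6 0.8037270084461677 F [ 1.1985 -2.9715  2.4295] T [-0.6345 -0.1011 -0.0202] jt [  1.4751 -35.5464 -27.5743   0.8909   0.7246   0.2833] w 0.0304 yaw -65.1358932254509 tx [ 0.0003  0.0002 -1.    ]
t 12.0 tcp [ 0.5609 -0.1341  0.1398] q [-0.3331  0.1676  1.4116  0.0003  1.562   0.8031] F [ 2.4899 -2.6966  1.3469] T [-0.6267 -0.089   0.0035] w 0.0303
toolx [ 0.0004  0.0001 -1.    ] tooly [ 0.4211 -0.907   0.0001] yaw of tooly deg -65.09886889709641
shift tool [-0.0082  0.0234  0.0035] target [ 0.5677 -0.1568  0.148 ]
```

View pics/scene13.png

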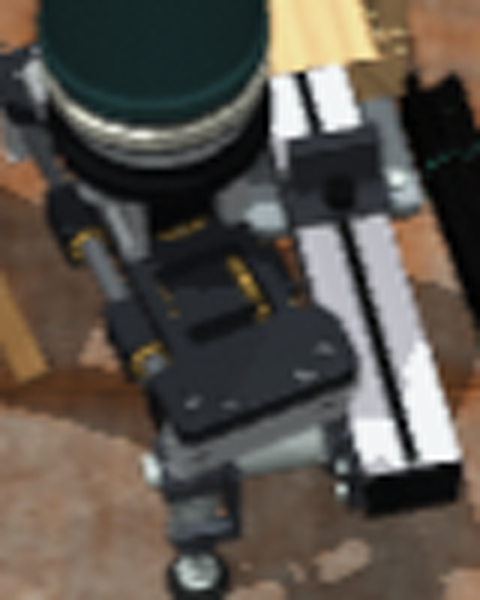

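Call:
{"op": "send_rows", "data": {
  "increments": [
    [-1,0,0,0,0.08],
    [-1,0,0,0,0.16],
    [-1,0,0,0,0.2],
    [-1,0,0,0,0.2]
  ]
}}

```text
time: 12.33
tool_pos: [0.5608, -0.1337, 0.1397]
ee_rot: [-1.81, 1.57, 1.565]
wrist_force: [1.3, -1.8, 2.3]
width: 0.0305
```

```bash
python3 st.py
```

```text
tcp [ 0.5608 -0.1337  0.1397] q6 1.0043901291462765 F [ 1.2838 -1.7753  2.3405] T [-0.5103 -0.0247  0.0242] jt [  0.8157 -35.4758 -27.7718   0.5699   0.5457   0.2975] w 0.0305 yaw -76.61994510734948 tx [ 0.      0.0008 -1.    ]
```

Call:
{"op": "send_rows", "data": {
  "increments": [
    [-1,0,0,0,0.08],
    [-1,0,0,0,0.16],
    [-1,0,0,0,0.2],
    [-1,0,0,0,0.2]
  ]
}}

```text
time: 12.67
tool_pos: [0.5607, -0.1333, 0.1397]
ee_rot: [-1.503, 1.569, 1.672]
wrist_force: [0.5, -1.2, 2.5]
width: 0.0305
```

```bash
python3 st.py
```

```text
tcp [ 0.5607 -0.1333  0.1397] q6 1.2042496368137003 F [ 0.5429 -1.2362  2.4736] T [-0.1585 -0.023   0.0152] jt [  0.0334 -35.3649 -27.9416   0.1529   0.3339   0.3085] w 0.0305 yaw -88.05915146867926 tx [-0.0002  0.0016 -1.    ]
```

Call:
{"op": "send_rows", "data": {
  "increments": [
    [-0.2,0,0,0,0],
    [0,0,0,0,0],
    [0.2,0,0,0,0],
    [0.2,0,0,0,0],
    [0.2,0,0,0,0]
  ]
}}

```text
time: 13.08
tool_pos: [0.5603, -0.1339, 0.1393]
ee_rot: [-0.578, 1.569, 2.595]
wrist_force: [0.5, 0.2, 0.8]
width: 0.0559
```

```bash
python3 st.py
```

```text
tcp [ 0.5603 -0.1339  0.1393] q6 1.2061983981964097 F [0.5333 0.2303 0.7944] T [-0.002   0.1493 -0.0092] jt [  0.0199 -36.9395 -29.7557   0.0468  -0.0521  -0.0058] w 0.0559 yaw -88.1987729936435 tx [-0.0012  0.0007 -1.    ]
```

Call:
{"op": "send_rows", "data": {
  "increments": [
    [0.2,-0.02,0,0,0],
    [0.2,-0.04,0,0,0],
    [0.2,-0.06,0,0,0],
    [0.2,-0.075,0,0,0],
    [0.2,-0.075,0,0,0]
  ]
}}

```text
time: 13.5
tool_pos: [0.5624, -0.1346, 0.2191]
ee_rot: [2.816, 1.564, -0.295]
wrist_force: [-0.0, 0.4, 0.3]
width: 0.0568
```

```bash
python3 st.py; python3 look.py 14 scene
```

```text
tcp [ 0.5624 -0.1346  0.2191] q6 1.2063999500409792 F [-0.0069  0.4274  0.3347] T [-0.0045  0.1239 -0.0357] jt [ -0.1008 -33.7684 -28.4497   0.0328   0.1742  -0.0018] w 0.0568 yaw -88.21049613173955 tx [ 0.007  -0.0021 -1.    ]
t 13.55 tcp [ 0.5616 -0.1344  0.2169] q [-0.3332  0.1436  1.2862  0.0002  1.7077  1.2065] F [-0.3325 -0.1125 -0.8769] T [0.0059 0.1406 0.0056] w 0.0568
toolx [ 0.004  -0.0012 -1.    ] tooly [ 0.0311 -0.9995  0.0013] yaw of tooly deg -88.21631573758734
shift tool [ 0.0689  0.0224 -0.005 ] target [ 0.5677 -0.1568  0.148 ]
```

View pics/scene14.png

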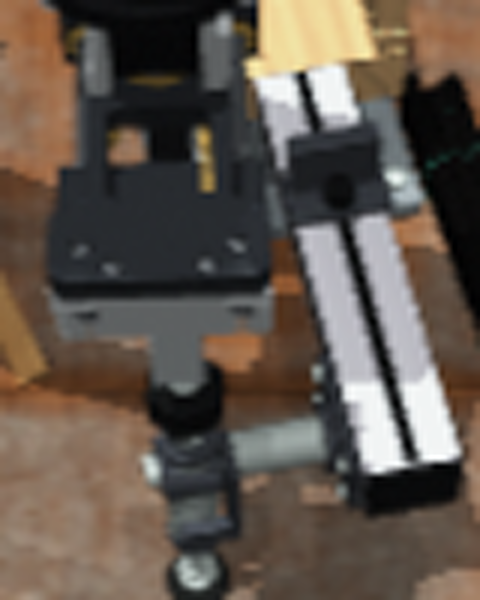

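Call:
{"op": "send_rows", "data": {
  "increments": [
    [0.2,-0.04,0,0,0],
    [0.2,-0.05,-0.02,0.02,0],
    [0.2,-0.05,-0.055,0.04,0],
    [0.2,-0.05,-0.09,0.06,0],
    [0.2,-0.05,-0.125,0.08,0]
  ]
}}

```text
time: 13.97
tool_pos: [0.4754, -0.0107, 0.263]
ee_rot: [-0.339, 1.568, 2.832]
wrist_force: [0.6, 0.4, -0.5]
width: 0.0562
```

Call:
{"op": "send_rows", "data": {
  "increments": [
    [0.2,0,-0.035,0.02,0],
    [0.2,0,-0.07,0.04,0],
    [0.2,0,-0.105,0.06,0],
    [0.2,0,-0.14,0.08,0],
    [0.2,0,-0.175,0.1,0]
  ]
}}

```text
time: 14.38
tool_pos: [0.3696, 0.1612, 0.2631]
ee_rot: [0.124, 1.568, -2.987]
wrist_force: [0.6, 2.1, 0.3]
width: 0.0564
```

Call:
{"op": "send_rows", "data": {
  "increments": [
    [0.2,0,-0.035,0.015,0],
    [0.2,0,-0.07,0.03,0],
    [0.2,0,-0.105,0.045,0],
    [0.2,0,-0.14,0.06,0],
    [0.2,0,-0.16,0.07,0]
  ]
}}

```text
time: 14.8
tool_pos: [0.2942, 0.3202, 0.2629]
ee_rot: [0.214, 1.568, -2.893]
wrist_force: [-0.5, -1.1, 1.0]
width: 0.0564
```

```bash
python3 - <<'E'
from h import *
from bench import robot
for n in ("scene","top"):
    s=robot.snapshot(n); cv2.imwrite(f"pics/{n}20.png",s["image"][:,:,::-1])
    a=cv2.imread(f"pics/{n}20.png")
    a=a[20:200,230:400] if n=="scene" else a[130:280,200:400]
    f=3.3 if n=="scene" else 4
    cv2.imwrite(f"pics/{n}20z.png",cv2.resize(a,None,fx=f,fy=f,interpolation=cv2.INTER_CUBIC))
    # registration of static parts vs initial
    A=cv2.cvtColor(cv2.imread(f"pics/{n}0.png"),cv2.COLOR_BGR2GRAY).astype(np.float32);B=cv2.cvtColor(cv2.imread(f"pics/{n}20.png"),cv2.COLOR_BGR2GRAY).astype(np.float32)
    R=dict(rail=(118,178,325,362),stick=(100,165,348,380),tape=(80,108,252,285),wood=(45,105,300,350)) if n=="scene" else dict(rail=(150,180,330,370),stick=(138,162,272,335),tape=(240,272,218,255),wood=(150,210,210,285))
    for k,(a,b,c,d) in R.items():
        p,q=A[a:b,c:d],B[a:b,c:d]; print(n,k,cv2.phaseCorrelate(p,q,cv2.createHanningWindow(p.shape[::-1],cv2.CV_32F)))
E
python3 st.py
```

```text
scene rail ((-0.10385592028880453, -0.2649080732690692), 0.9950613393386205)
scene stick ((-0.00026658341575824807, -0.0474458939255058), 1.002636517294579)
scene tape ((0.005923675229531966, -0.0230927923367652), 0.9827995094988081)
scene wood ((-0.0017871614060425145, -0.06645086934949518), 0.9613386915127436)
top rail ((0.10823915997688971, 0.06632064998449216), 0.9828055675824483)
top stick ((0.18452613686616814, 0.04403005105153035), 1.0308347723136346)
top tape ((-0.15022187541134358, -0.015321595413887223), 0.8297564845532179)
top wood ((0.47570516027020915, 0.06818851125406056), 0.9109136708577474)
tcp [0.2944 0.3198 0.2628] q6 2.22954615298823 F [-1.1333  0.6776 -0.089 ] T [ 0.017   0.1659 -0.0009] jt [  1.2039 -23.1052 -30.7932   0.2562  -0.1202   0.2574] w 0.0567 yaw -87.8886938763686 tx [-0.0035 -0.0015 -1.    ]
```

View pics/scene20z.png

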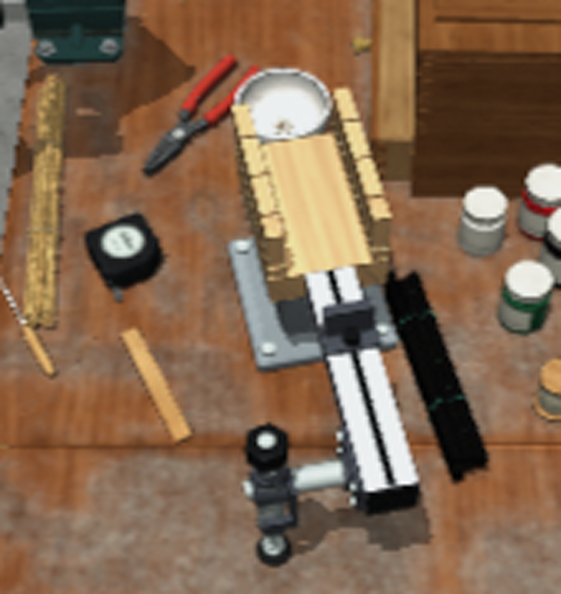

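View pics/top20z.png

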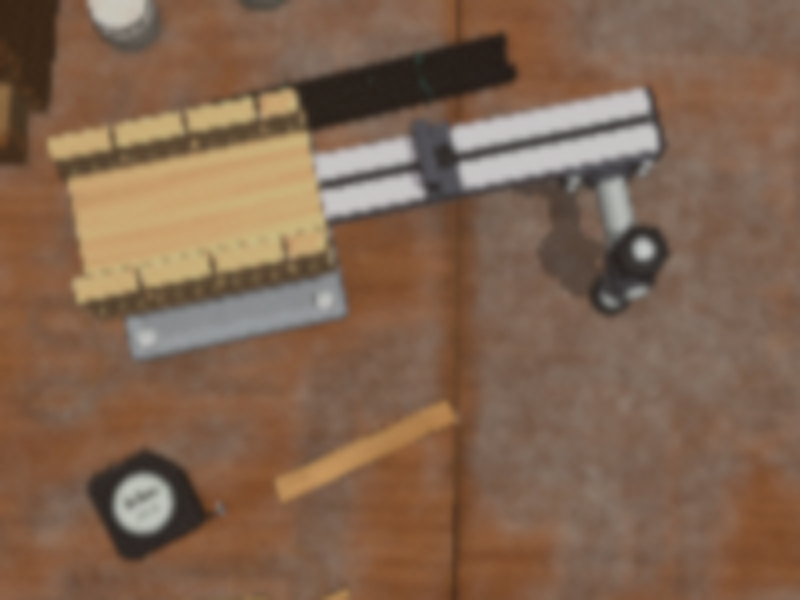

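```bash
python3 - <<'E'
from h import *
def ray(n,u,v,z):
    K,T=CAM[n]; d=T[:3,:3]@np.linalg.solve(K,[u,v,1]); return T[:3,3]+d*(z-T[2,3])/d[2]
def blob(f,u0,u1,v0,v1,t=110):
    a=cv2.cvtColor(cv2.imread(f),cv2.COLOR_BGR2GRAY)[v0:v1,u0:u1].astype(float)
    w=np.clip(a-t,0,None); ys,xs=np.mgrid[v0:v1,u0:u1]; return (w*xs).sum()/w.sum(),(w*ys).sum()/w.sum()
t=blob("pics/top20.png",355,367,188,198); s=blob("pics/scene20.png",306,315,149,158)
print(t,s)
# triangulate
def f(P): return np.r_[proj("top",P)-t,proj("scene",P)-s]
r=least_squares(f,[.56,-.13,.168]); P=r.x; print(P,f(P)); c,sn=np.cos(BOX[2]),np.sin(BOX[2])
d=P[:2]-BOX[:2]; print('box frame',c*d[0]+sn*d[1],-sn*d[0]+c*d[1])
# older pre-turn image top7: cap
a=(cv2.imread("pics/top7.png"));a=cv2.cvtColor(a,cv2.COLOR_BGR2GRAY)[225:275,340:395].astype(float);w=np.clip(a-110,0,None);ys,xs=np.mgrid[225:275,340:395]
print('pre-turn',(w*xs).sum()/w.sum()/6+300,(w*ys).sum()/w.sum()/6+150)
print('pred shift for 5 mm drop', proj("top",sz(0,.172)),proj("top",sz(0,.167)), 'for 3mm -s', proj("top",sz(-.003,.167)))
E
```

```text
(np.float64(360.3791821561338), np.float64(191.93773234200742)) (np.float64(310.11603243917654), np.float64(153.05177791640673))
[ 0.5631 -0.1322  0.1644] [ 0.1679  0.5691  0.5626 -0.1924]
box frame -0.08631615702388244 -0.25500174642663964
pre-turn 361.19541774185524 191.63751395079368
pred shift for 5 mm drop [361.0499 192.1771] [360.7597 192.5795] for 3mm -s [361.996  192.3273]
```

```bash
python3 - <<'E'
from bench import robot
print(robot.close_job())
E
```

```text
the job is handed in; nothing more can be done
None
```

I pushed the prop leg down, turned the knob until the pad bore on the table, and handed the job in at about 15 s of the 64 s. The job report gives no verdict, so what follows rests on my own checks.

**Leg:** I pushed the tube down to about 65° with the shut fingers, then pushed the knob end towards +y until the leg met its stop. There, 3 mm more of commanded push moved the hand only 0.4 mm and the force rose to 9.5 N. In the final pictures the knob sits directly over the pivot (y = −255.0 mm in the mitre box's frame, against −255 given).

**Screw:** I gripped the knob once and turned it about 3.6 rad clockwise. The hand sank with the knob until about 3.05 rad, then stayed at the same height, which I took as the pad touching. The wrist torque was too noisy to confirm this.

**Jacking:** The turn went about 0.5 rad past contact. The before-and-after pictures show the rail end about 0.9 mm higher. That is a tilt of roughly 0.003 rad, against the 0.008 allowed. The pad force itself was not measured.

**Surroundings:** The sticks, tape and mitre box showed no real shift in the pictures, within about half a pixel (about 1 mm). The strip I checked only by eye. The gripper is open and clear of everything.

**Oddity:** The gripper read 30.4 mm on the 34 mm knob. The knob still turned and sank as expected, about 2.5 mm for the first 1.7 rad.

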